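# Unlock the eccentric and feed the batten to the stop of the sawing jig

### The arm

A 6-joint arm with a two-finger parallel gripper is mounted at the origin on the work surface. World frame = base frame: x ahead of the robot, y to its left, z up, the work surface at z = 0. Lengths are in m, angles in rad, forces in N, time in s.
With the tool pointing down it reaches from about 0.35 to 0.8 m from the base axis. Payload 7.3 kg.
Tool frame: the origin (TCP) lies midway between the tips of the shut fingers; the grasp point (between the pads) lies 19 mm behind it; z points along the fingers, y is the direction in which the jaws open and shut (so a half turn about z gives the same grasp; the last joint's range is limited). The gripper opens to 85 mm and grips with 20 to 120 N. Pads are 22 mm wide; open, the fingers measure 114 mm over their backs; the gripper's body (76 mm by 85 mm) begins 54 mm behind the grasp point. The pads swing forward as they close: fully open they stand 13 mm farther back than shut.
Start: joints at [-1.441, 0.342, 1.524, -0, 1.275, -0.146], TCP at [0.143, -0.505, 0.231] pointing down, gripper open.
Joint ranges: [-2.53, 2.53], [-0.77, 2.02], [0.04, 2.7], [-1, 4.14], [0.28, 2.66], [-3.11, 3.11]. Speed limits (rad/s): [2.57, 2.57, 3.14, 3.14, 3.14, 3.14].

### API

Orientations are given as a 3x3 rotation matrix whose columns are the frame's x, y, z axes.
In Python, from bench import robot gives the robot as it stands. The module is installed in compiled form; this text tells all that it offers.
- The arm moves only by the shell command python3 -m jog 'ROWS'. ROWS is JSON, one flat list of numbers, 7 for each row, row after row: the turn, a rotation vector about the tool's x, y, z each as a share of 90 degrees, from -1 to 1, then the shift along the tool's x, y, z each as a share of 600 mm, from -1 to 1, then the gripper's target within -1 to 1 (fully open at 1, half-way at 0, shut at -1). A call has 1 to 10 rows; each row shifts and turns the commanded pose from where the row before left it, along the tool's axes as they then stand; what a row does not reach is not made up. A row lasts 1/8 s, in which the tool goes at most 62.5 mm and 10.7 degrees, less where a joint would pass 70% of its speed; a pose out of reach is approached as far as the arm can. A call with a number of a shift or a turn outside -1 to 1 is refused whole. A call with a gripper value outside its range is refused whole. The fingers move at their own pace and stop on an object; the grip force is fixed at half the most. Time passes only in rows, so rows that do not move let the fingers close. It gives the time, the measured TCP pose, the force and the opening at its end, in the units of the state.
- robot.sense(): the state, without advancing time (a new reading comes with each control period).
- robot.camera(name): name is "side" or "top" or "wrist"; returns a dict with "pixels" (480x640x3 uint8, red, green, blue), "mtx" (3x3 intrinsics, pixels), "T" (4x4, takes a point from camera to world coordinates). Camera axes: x right, y up, looking along -z (the intrinsics and any distortion apply to the point x, -y, -z); pixel columns grow to the right and rows downward; lengths in m; the calibration is good to about 2 mm. A picture is of the moment at which its call begins. There is no depth.
- robot.finish_job(): hands the job in, once; it reports no verdict.
The state is a dict: "t": time; "joint_positions": joint angles; "joint_vel": joint speeds; "effort": joint torques, N m; "position": TCP position; "ee_rot": TCP orientation; "contact_force": force on the tool from outside, world axes, zero at the start; "torque": the same for the moment, N m; "gripper_width": finger opening in m.
Only numpy, scipy, OpenCV 4.12 (cv2) and the standard library are available. Lean on these libraries where they do the work, as an engineer would, in place of code of your own. Each camera call takes 0.05 s, during which the arm holds its last target. There are 200 camera calls.

### The job

On the wooden sawing jig, first push the cam lever round with a fingertip until the lever points straight forward along the channel, so that the cam turns its low point to the follower slide. Only then push the slide forward by its post until it is fully home, so that it drives the batten in the channel up against the end stop. Do not touch the batten itself, lift nothing, leave the other things where they are, and let go at the end.

Things in the scene. Friction and masses are not known exactly. Their poses are not given: they have to be found in the camera images.
- jig: Fixed plywood jig, base 320 x 310 x 18 mm. Origin on the table under the middle line of its channel; +x runs forward along the channel (the way the slide is pushed), +y to the left. The base covers x -170 to 150, y -190 to 120 mm. Two rails (y 24 to 50 and -24 to -50 mm, top at 36 mm) form the channel, floor at 18 mm. Saw guide blocks on the rails: x 58 to 103 mm, top at 76 mm.
- cam_pivot (a point): Top of the cam's pivot pin, on the cam's upright axis, at jig x 30, y -105 mm, 54 mm above the table; fixed to the jig. The cam is a wooden disc of 38 mm radius, z 24 to 40 mm, whose centre lies 22 mm from the pivot towards the lever.
- cam (a joint): Angle of the cam, rad: 0 = low point faces the slide, the lever points straight forward (jig +x). It grows as the lever turns clockwise seen from above (1.57: lever points to jig -y); range -0.5 to 2.4. It starts at 1.4 to 2.1: turn it anticlockwise. It stays where left (friction some 3 N at the dowel). Within about 0.35 of 0 the slide can pass; otherwise the disc blocks its nose.
- dowel_top (a point): Centre of the top face of the upright wooden dowel at the end of the cam lever: diameter 18 mm, from 50 to 95 mm above the table, 95 mm from the pivot. The lever under it is a bar 20 mm wide, z 40 to 50 mm.
- slide (a joint): Travel of the follower slide in m: 0 = fully back, 0.0535 = fully home at its hard stop; grows along jig +x; starts at 0 to 0.008. It stays where it is left (friction about 3 N).
- post_top (a point): Centre of the top face of the slide's upright push post: diameter 20 mm, 44 to 90.5 mm above the table, on the channel's middle line (jig y 0), at jig x -80 mm when fully back. It stands on a block 50 mm long, 44 mm wide, top at 44 mm.
- nose_tip (a point): Middle of the front face of the slide's nose, 39 mm above the table, 38 mm ahead of the post and 105 mm to its right, on the line of the cam's pivot. Nose 26 mm wide, z 22 to 56 mm; an arm (24 mm wide, z 44 to 56 mm, just ahead of the post's centre) joins it to the slide's block across the right rail.
- stop_face (a point): Middle of the end stop's face towards the slide, at jig x 110 mm, 30 mm above the table; stop 100 mm wide, top at 63 mm.
- strip: Loose wooden batten 110 x 44 x 24 mm lying lengthwise in the channel in front of the slide. Origin at the centre of its underside, x along its length. Against the end stop its origin is at jig x = 55 mm; the slide fully home leaves it within 1.5 mm of the stop. It is moved only by the slide.
- offcut_small: Loose wooden offcut 50 x 36 x 30 mm on the left of the jig's base; leave alone. Origin under its centre.
- pencil: Loose carpenter's pencil 150 x 13 x 8 mm on the left of the jig's base; leave alone.
- glue: Loose white glue bottle, diameter 60, height 170 mm, left of the jig; leave alone.
- offcut_long: Loose wooden offcut 36 x 140 x 24 mm beyond the jig; leave alone.
- jar: Loose glass jar, diameter 68, height 85 mm, right of the jig and nearer the robot; leave alone.
- clamp: Loose small bar clamp, 200 mm long, 21 mm high, lying right of the jig; leave alone.
There are look-alikes about, which are no part of the job. Leave any blue look-alike of the strip alone.

How it is judged:
On the way, in this order (a step that is already met when the one before it is completed fails the run):
1. the cam is at its low point (within 0.35 rad) while the slide is still back where it was (within 10 mm) (value of joint cam between -0.35 and 0.35 rad and distance of post_top from where it was at the start of the episode below 0.01 m), for 0.2 s.
2. the slide is fully home (within 3 mm) and the batten is against the end stop (within 4 mm) (value of joint cam between -0.35 and 0.35 rad and value of joint slide above 0.0505 m and x of strip in the frame of jig above 0.051 m), for 0.2 s.
At the end, for the whole second after the job is handed in: The cam stands within 0.35 rad of its low point, the slide is within 3 mm of fully home, and the batten lies flat and at rest in the channel within 4 mm of the end stop (all of step 2 and z of strip in the frame of jig below 0.021 m and angle between strip's own z axis and vertical below 0.06 rad and linear speed of strip below 0.01 m/s and not (velocity of joint slide above 0.01 m/s)); the robot touches nothing.
It fails at once if the slide is pushed forward more than 10 mm before the cam is near its low point (0.45 rad) (distance of post_top from where it was at the start of the episode above 0.01 m and value of joint cam above 0.45 rad).
It fails at once if the robot touches the batten (contact force between any of the fingers, the arm and strip above 0.5 N).
It fails at once if the batten is lifted or tipped (z of strip in the frame of jig above 0.026 m or angle between strip's own z axis and vertical above 0.2 rad).
It fails at once if another thing is moved more than 20 mm (distance of any of offcut_small, pencil, glue, offcut_long, jar, clamp from where it was at the start of the episode above 0.02 m).
It also fails if it takes over 64 s, if anything falls off the work surface, if the arm or the gripper's body presses on something with over 40 N, if the wrist force passes 120 N, or if a joint passes its speed limit or range.

## Working session

There is one attempt and no reset: what is moved stays moved. The work goes in short steps, Python scripts to look and compute and a shell command to move; the robot and the scene stay as the last step left them, time stands still between calls to the robot, and variables do not carry over. Pictures are saved under pics/ and viewed, about 8 in all and at most 12, crops included, and the job is handed in when it is done.

```bash
mkdir -p pics; python3 - <<'E'
from bench import robot
import cv2,pickle
for n in ("top","side"):
    c=robot.camera(n); pickle.dump(c,open(f"{n}0.pkl","wb"))
    cv2.imwrite(f"pics/{n}0.png",c["pixels"][:,:,::-1]); print(n,c["mtx"].round(1).tolist(),c["T"].round(3).tolist(),[k for k in c])
print(robot.sense())
E
```

```text
top [[536.1, 0.0, 323.1], [0.0, 536.1, 239.4], [0.0, 0.0, 1.0]] [[-0.021, 0.983, -0.184, 0.337], [-1.0, -0.025, -0.017, 0.06], [-0.022, 0.183, 0.983, 1.129], [0.0, 0.0, 0.0, 1.0]] ['pixels', 'mtx', 'T']
side [[461.5, 0.0, 316.7], [0.0, 461.5, 239.8], [0.0, 0.0, 1.0]] [[0.942, 0.208, -0.263, 0.308], [-0.335, 0.559, -0.759, -0.694], [-0.011, 0.803, 0.596, 0.662], [0.0, 0.0, 0.0, 1.0]] ['pixels', 'mtx', 'T']
{'t': 0.1, 'joint_positions': array([-1.44097333e+00,  3.42666539e-01,  1.52489625e+00,  1.59949955e-05,
        1.27539410e+00, -1.45986449e-01]), 'joint_vel': array([ 6.33993179e-05, -6.23225319e-04, -2.51499387e-03, -1.05108165e-04,
       -9.41631537e-04, -8.33647894e-04]), 'effort': array([ 1.10445828e-03, -4.34446335e+01, -2.46491504e+01, -1.90569376e-04,
        4.73228720e-03, -2.21940716e-06]), 'position': array([ 0.14295915, -0.50480473,  0.23069726]), 'ee_rot': array([[ 9.62206369e-01,  2.72321276e-01, -1.61439571e-04],
       [ 2.72321240e-01, -9.62205439e-01,  1.35474327e-03],
       [ 2.13587381e-04, -1.34750602e-03, -9.99999069e-01]]), 'contact_force': array([-0.73248862,  0.50418194, -0.29408302]), 'torque': array([ 0.02018481, -0.01279605,  0.0185927 ]), 'gripper_width': 0.08538334492640426}
```

View pics/top0.png

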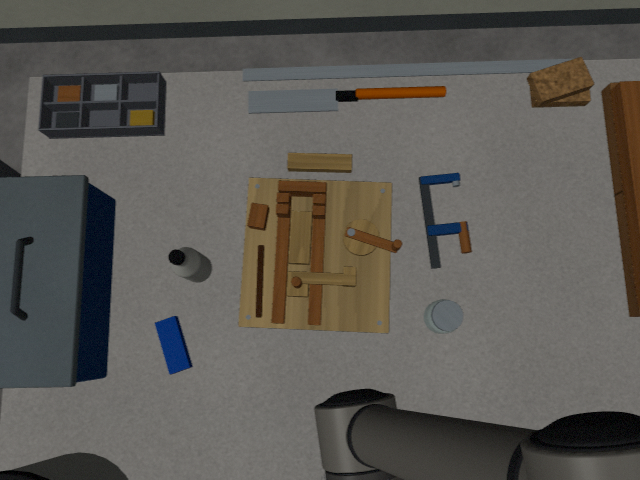

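View pics/side0.png

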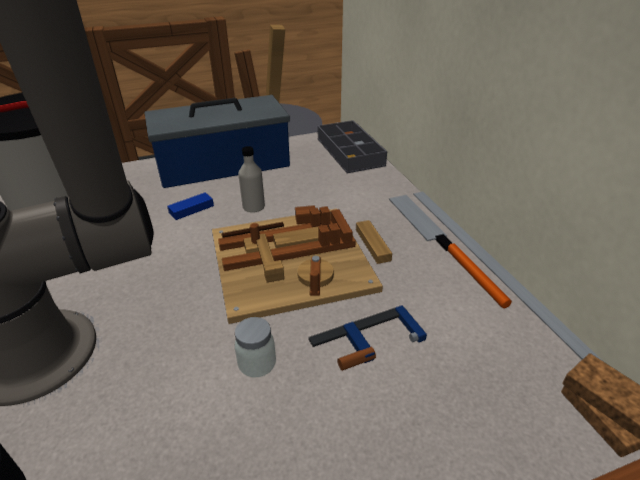

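Top view: pivot at about (350,232), dowel about (397,245), post about (296,282), jig base corners about (250,178), (393,181), (390,332) and (240,328). The side view shows the dowel at about (315,262) and the post at about (255,228). Next I'll zoom in to refine these.

```bash
cat > h.py <<'E'
import numpy as np,cv2,pickle
def ray(c,uv):
    d=np.linalg.inv(c["mtx"])@[uv[0],uv[1],1.]; d=d*[1,-1,-1]
    return c["T"][:3,3], c["T"][:3,:3]@d
def onz(c,uv,z):
    o,d=ray(c,uv); return o+d*(z-o[2])/d[2]
def tri(c1,p1,c2,p2):
    (o1,d1),(o2,d2)=ray(c1,p1),ray(c2,p2)
    s=np.linalg.lstsq(np.c_[d1,-d2],o2-o1,rcond=None)[0]
    a,b=o1+d1*s[0],o2+d2*s[1]; return (a+b)/2,np.linalg.norm(a-b)
def proj(c,P):
    q=c["T"][:3,:3].T@(np.asarray(P)-c["T"][:3,3]); q=q*[1,-1,-1]; q=c["mtx"]@q; return q[:2]/q[2]
E
python3 - <<'E'
from h import *
t=pickle.load(open("top0.pkl","rb"));s=pickle.load(open("side0.pkl","rb"))
a=cv2.resize(t["pixels"][170:340,235:415],None,fx=3.4,fy=3.4,interpolation=cv2.INTER_CUBIC)
cv2.imwrite("pics/t1.png",cv2.convertScaleAbs(a[:,:,::-1],alpha=1.5))
b=cv2.resize(s["pixels"][190:320,205:390],None,fx=4,fy=4,interpolation=cv2.INTER_CUBIC)
cv2.imwrite("pics/s1.png",cv2.convertScaleAbs(b[:,:,::-1],alpha=1.5))
E
```

```text
(no output)
```

View pics/t1.png

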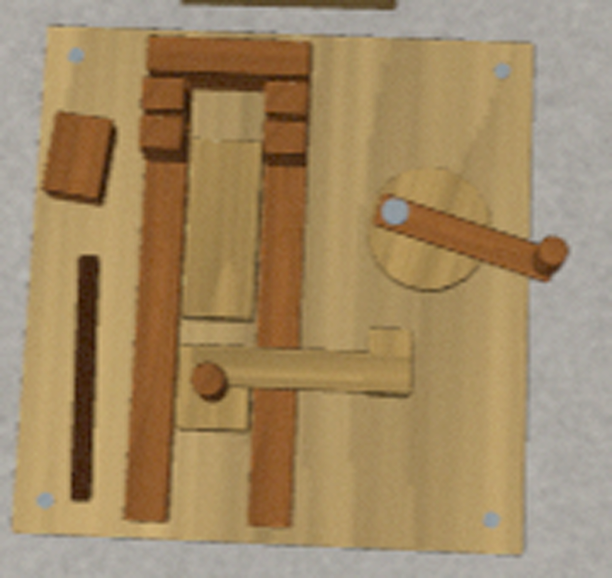

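View pics/s1.png

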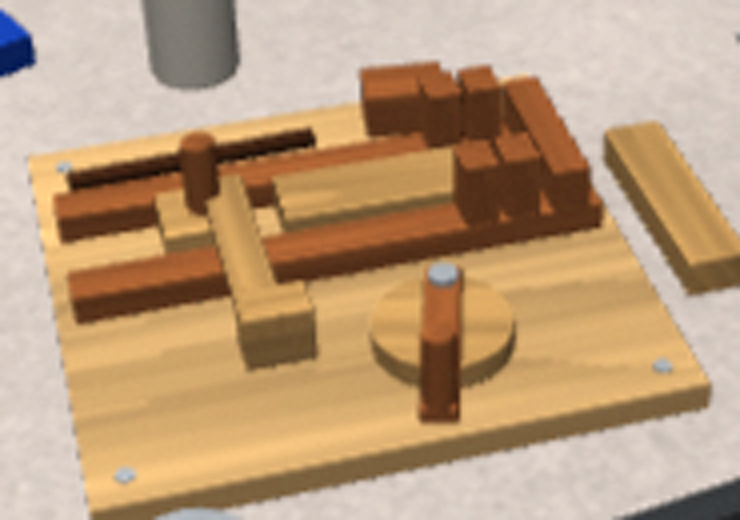

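```bash
python3 - <<'E'
from h import *
t=pickle.load(open("top0.pkl","rb"));s=pickle.load(open("side0.pkl","rb"))
T=lambda x,y:(235+(x+.5)/3.4-.5,170+(y+.5)/3.4-.5); S=lambda x,y:(205+(x+.5)/4-.5,190+(y+.5)/4-.5)
np.set_printoptions(precision=4,suppress=True)
C=[onz(t,T(*p),.018) for p in [(49,27),(533,43),(523,555),(13,532)]]
J=[(150,120),(150,-190),(-170,-190),(-170,120)]
# rigid 2D fit
A=np.array(J)/1000.;B=np.array(C)[:,:2]
H=(A-A.mean(0)).T@(B-B.mean(0));a=np.arctan2(H[0,1]-H[1,0],H[0,0]+H[1,1])
R=np.array([[np.cos(a),-np.sin(a)],[np.sin(a),np.cos(a)]]);o=B.mean(0)-R@A.mean(0)
print("jig",o,a,"res",(A@R.T+o-B))
j=lambda x,y:R@[x,y]+o
for n,tp,sp,z in [("pivot",(395,211),(442,272),.054),("dowel",(552,250),(440,333),.095),("post",(209,377),(198,141),.0905)]:
    P,e=tri(t,T(*tp),s,S(*sp)); q=onz(t,T(*tp),z);q2=onz(s,S(*sp),z); print(n,P,e,"top@z",q,"side@z",q2,"injig",R.T@(q[:2]-o),R.T@(q2[:2]-o))
print("exp pivot",j(.03,-.105),"post0",j(-.08,0))
sc=[onz(s,S(*p),.018) for p in [(28,157),(710,388)]]
print([R.T@(p[:2]-o) for p in sc])
np.savez("jig.npz",R=R,o=o,a=a)
E
```

```text
jig [0.5284 0.1275] -0.06395846514339214 res [[ 0.0014  0.0014]
 [ 0.0006 -0.0016]
 [-0.0008 -0.0012]
 [-0.0012  0.0014]]
pivot [0.5518 0.0215 0.0552] 0.0004573304961594116 top@z [0.5523 0.0214 0.054 ] side@z [0.5521 0.0229 0.054 ] injig [ 0.0306 -0.1043] [ 0.0303 -0.1028]
dowel [ 0.5196 -0.0668  0.0937] 0.0008615045928229927 top@z [ 0.5189 -0.0666  0.095 ] side@z [ 0.5195 -0.0682  0.095 ] injig [ 0.0029 -0.1943] [ 0.0036 -0.1959]
post [0.4505 0.1319 0.0917] 0.0004544844727455333 top@z [0.4508 0.132  0.0905] side@z [0.4505 0.1336 0.0905] injig [-0.0777 -0.0005] [-0.0781  0.0012]
exp pivot [0.5516 0.0208] post0 [0.4486 0.1326]
[array([-0.1689,  0.12  ]), array([ 0.1482, -0.1907])]
```

Heights from triangulation agree with the text (pivot 55, dowel 94, post 92 mm). The cam is at about 1.87 rad and the slide at about 2 mm. I'll turn the tool and shut the fingers first.

```bash
python3 -m jog '[0,0,0.1,0,0,0,-1, 0,0,0.1,0,0,0,-1, 0,0,0.1,0,0,0,-1, 0,0,0.105,0,0,0,-1, 0,0,0,0,0,0,-1]'
cat >> h.py <<'E'
def togo(x,y,z):
    from bench import robot
    g=np.load("jig.npz"); s=robot.sense(); P=np.r_[g["R"]@[x,y]+g["o"],z]
    R=s["ee_rot"]; now=g["R"].T@(s["position"][:2]-g["o"])
    print("t",round(s["t"],2),"jig xy",now.round(4),"z",s["position"][2].round(4),"yaw in jig",round(np.arctan2(R[1,0],R[0,0])-float(g["a"]),3),
      "shares",((R.T@(P-s["position"]))/.6).round(4),"F",s["contact_force"].round(1),"w",round(s["gripper_width"],4))
E
python3 -c "
from h import *
togo(-.035,-.182,.23)"
```

```text
t: 0.72
position: [0.143, -0.505, 0.231]
ee_rot: [[0.936, -0.351, -0.0], [-0.351, -0.936, 0.001], [-0.0, -0.001, -1.0]]
contact_force: [0.4, -0.2, -0.7]
gripper_width: -0.0003
t 0.72 jig xy [-0.3442 -0.6558] z 0.231 yaw in jig -0.295 shares [ 0.2636 -0.9054  0.0021] F [ 0.4 -0.2 -0.7] w -0.0003
```

```bash
python3 -m jog '[0,0,0,0.022,-0.0755,0,-1,0,0,0,0.022,-0.0755,0,-1,0,0,0,0.022,-0.0755,0,-1,0,0,0,0.022,-0.0755,0,-1,0,0,0,0.022,-0.0755,0,-1,0,0,0,0.022,-0.0755,0,-1,0,0,0,0.022,-0.0755,0,-1,0,0,0,0.022,-0.0755,0,-1,0,0,0,0.022,-0.0755,0,-1,0,0,0,0.022,-0.0755,0,-1]'; python3 -c "
from h import *
togo(-.035,-.182,.064)"
```

```text
t: 1.98
position: [0.427, -0.1264, 0.2313]
ee_rot: [[0.937, -0.349, 0.0], [-0.349, -0.937, -0.0], [0.0, 0.0, -1.0]]
contact_force: [0.4, -0.5, 0.1]
gripper_width: -0.0004
t 1.98 jig xy [-0.085  -0.2599] z 0.2313 yaw in jig -0.292 shares [ 0.0423 -0.1483  0.2789] F [ 0.4 -0.5  0.1] w -0.0004
```

```bash
python3 -m jog '[0,0,0,0.02,-0.075,0,-1,0,0,0,0.022,-0.073,0,-1,0,0,0,0,0,0.07,-1,0,0,0,0,0,0.07,-1,0,0,0,0,0,0.07,-1,0,0,0,0,0,0.05,-1,0,0,0,0,0,0.019,-1,0,0,0,0,0,0,-1]'; python3 -c "
from h import *
togo(-.035,-.182,.064)
from bench import robot
c=robot.camera('top'); a=cv2.resize(c['pixels'][170:340,235:435],None,fx=3.4,fy=3.4)
cv2.imwrite('pics/t2.png',cv2.convertScaleAbs(a[:,:,::-1],alpha=1.5))"
```

```text
t: 2.98
position: [0.4811, -0.0536, 0.0638]
ee_rot: [[0.936, -0.351, -0.001], [-0.351, -0.936, 0.0], [-0.001, 0.0, -1.0]]
contact_force: [0.9, -1.3, 0.7]
gripper_width: -0.0
t 2.98 jig xy [-0.0356 -0.1838] z 0.0638 yaw in jig -0.295 shares [ 0.0002 -0.0031 -0.0004] F [ 0.9 -1.3  0.7] w -0.0
```

View pics/t2.png

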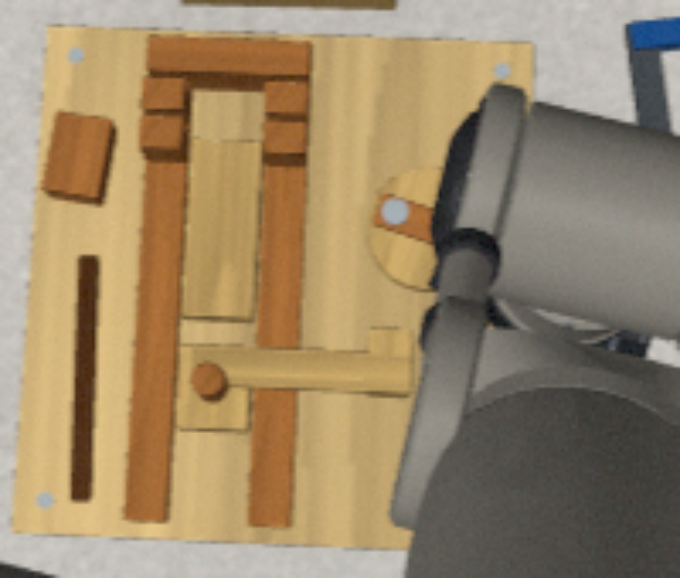

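The arm hides the dowel (crop upper right); the slide and batten are unmoved, with the post at (209,379). I'll close on the dowel and start the arc.

```bash
python3 -m jog '[0,0,0,0.012,0,0,-1,0,0,0,0.012,0,0,-1,0,0,0,0.008,0,0,-1,0,0,-0.05,0.0125,0.0027,0,-1,0,0,-0.05,0.0125,0.0027,0,-1,0,0,-0.05,0.0125,0.0027,0,-1,0,0,-0.05,0.0125,0.0027,0,-1]'; python3 -c "
from h import *
togo(.03,-.105,.064)"
```

```text
t: 3.9
position: [0.5261, -0.0735, 0.0638]
ee_rot: [[0.999, -0.043, -0.002], [-0.043, -0.999, 0.001], [-0.002, -0.001, -1.0]]
contact_force: [-2.1, 2.9, 1.8]
gripper_width: 0.0004
t 3.9 jig xy [ 0.0105 -0.2007] z 0.0638 yaw in jig 0.02 shares [ 0.0358 -0.1588 -0.0003] F [-2.1  2.9  1.8] w 0.0004
```

```bash
python3 -m jog '[0,0,-0.05,0.0125,0.0025,0,-1,0,0,-0.05,0.0125,0.0025,0,-1,0,0,-0.05,0.0125,0.0025,0,-1,0,0,-0.05,0.0125,0.0025,0,-1,0,0,-0.05,0.0125,0.0025,0,-1,0,0,-0.05,0.0125,0.0025,0,-1,0,0,-0.05,0.0125,0.0025,0,-1,0,0,-0.05,0.0125,0.0025,0,-1,0,0,-0.05,0.0125,0.0025,0,-1,0,0,-0.05,0.0125,0.0025,0,-1]'; python3 -c "
from h import *
togo(.03,-.105,.064)"
```

```text
t: 5.15
position: [0.6, -0.0657, 0.0636]
ee_rot: [[0.737, 0.676, -0.003], [0.676, -0.737, 0.0], [-0.002, -0.002, -1.0]]
contact_force: [-3.2, -0.7, 0.3]
gripper_width: -0.0002
t 5.15 jig xy [ 0.0838 -0.1882] z 0.0636 yaw in jig 0.806 shares [ 0.0379 -0.1606 -0.0004] F [-3.2 -0.7  0.3] w -0.0002
```

```bash
python3 -m jog '[0,0,-0.05,0.0128,0.0015,0,-1,0,0,-0.05,0.0128,0.0015,0,-1,0,0,-0.05,0.0128,0.0018,0,-1,0,0,-0.05,0.0128,0.002,0,-1,0,0,-0.05,0.0128,0.002,0,-1,0,0,-0.05,0.0128,0.002,0,-1,0,0,-0.05,0.0128,0.002,0,-1,0,0,-0.05,0.0128,0.002,0,-1,0,0,-0.05,0.0128,0.002,0,-1,0,0,-0.05,0.0128,0.002,0,-1]'; python3 -c "
from h import *
togo(.03,-.105,.064)
from bench import robot
for n in ('top','side'):
    c=robot.camera(n); pickle.dump(c,open(n+'3.pkl','wb'))
t=pickle.load(open('top3.pkl','rb'))['pixels'][170:340,235:435]; s=pickle.load(open('side3.pkl','rb'))['pixels'][180:350,205:405]
a=cv2.resize(np.hstack([t,s]),None,fx=2,fy=2)
cv2.imwrite('pics/a3.png',cv2.convertScaleAbs(a[:,:,::-1],alpha=1.5))"
```

```text
t: 6.4
position: [0.6462, -0.005, 0.0642]
ee_rot: [[0.044, 0.999, 0.002], [0.999, -0.044, -0.002], [-0.001, 0.002, -1.0]]
contact_force: [2.6, -3.8, -1.2]
gripper_width: -0.0004
t 6.4 jig xy [ 0.126  -0.1247] z 0.0642 yaw in jig 1.591 shares [ 3.600e-02 -1.593e-01 -1.000e-04] F [ 2.6 -3.8 -1.2] w -0.0004
```

View pics/a3.png

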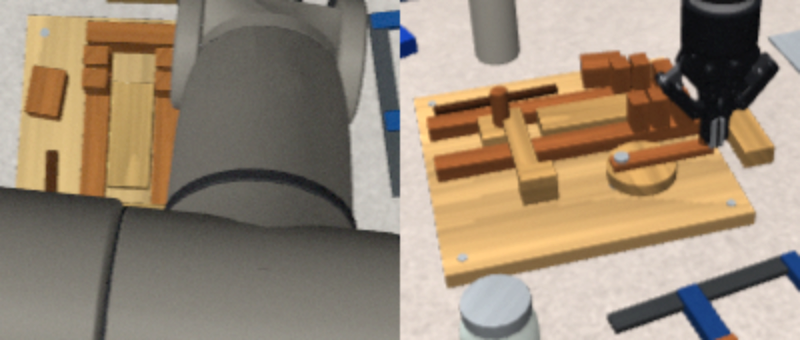

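Side crop: the lever points forward along the channel from the pivot at (621,157), and the slide and batten are unmoved. The TCP sits about 20 mm right of the pivot line, so the cam is near 0. I'll back off, lift, turn the tool back and look.

```bash
python3 -m jog '[0,0,0,-0.02,0,0,-1,0,0,0,-0.025,0,0,-1,0,0,0,0,0,-0.06,-1,0,0,0,0,0,-0.07,-1,0,0,0,0,0,-0.07,-1,0,0,0,0,0,-0.03,-1,0,0,0.1,0,0,0,-1,0,0,0.1,0,0,0,-1,0,0,0.1,0,0,0,-1,0,0,0.1,0,0,0,-1]'; python3 -m jog '[0,0,0.1,0,0,0,-1,0,0,0.1,0,0,0,-1,0,0,0.1,0,0,0,-1,0,0,0.1,0,0,0,-1,0,0,0.1,0,0,0,-1,0,0,0.113,0,0,0,-1,0,0,0,0,0,0,-1]';  python3 -c "
from h import *
togo(-.123,0,.2)
from bench import robot
for n in ('top','side'):
    c=robot.camera(n); pickle.dump(c,open(n+'4.pkl','wb'))
s=pickle.load(open('side4.pkl','rb'))['pixels'][190:320,205:390]
cv2.imwrite('pics/s4.png',cv2.convertScaleAbs(cv2.resize(s,None,fx=4,fy=4,interpolation=cv2.INTER_CUBIC)[:,:,::-1],alpha=1.5))"
```

```text
t: 7.75
position: [0.6434, -0.0324, 0.2018]
ee_rot: [[0.63, 0.777, -0.001], [0.777, -0.63, -0.0], [-0.0, -0.0, -1.0]]
contact_force: [0.4, -0.2, -0.8]
gripper_width: -0.0001
t: 8.62
position: [0.6435, -0.0322, 0.2018]
ee_rot: [[0.998, -0.067, -0.0], [-0.067, -0.998, -0.0], [-0.0, 0.0, -1.0]]
contact_force: [0.4, 1.3, -0.1]
gripper_width: -0.0002
t 8.62 jig xy [ 0.125 -0.152] z 0.2018 yaw in jig -0.003 shares [-0.4141 -0.2523  0.0032] F [ 0.4  1.3 -0.1] w -0.0002
```

View pics/s4.png

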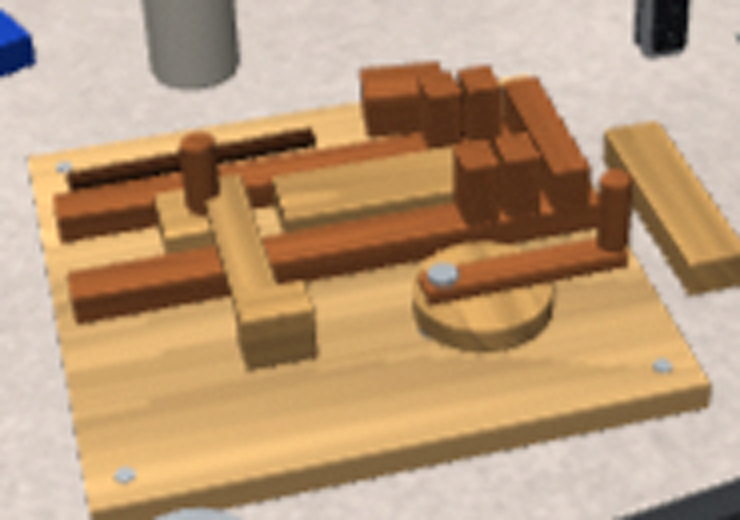

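The lever points along the channel: pivot at (442,272), dowel top at (615,178). The slide is unmoved. I'll compute the cam angle and move above the spot behind the post.

```bash
python3 -c "
from h import *
s=pickle.load(open('side4.pkl','rb'));g=np.load('jig.npz')
q=onz(s,(205+615.5/4-.5,190+178.5/4-.5),.095)[:2];d=g['R'].T@(q-g['o'])-[.0303,-.1028];print(d,'cam',np.arctan2(-d[1],d[0]))"
python3 -m jog '[0,0,0,-0.059,-0.036,0,-1,0,0,0,-0.059,-0.036,0,-1,0,0,0,-0.059,-0.036,0,-1,0,0,0,-0.059,-0.036,0,-1,0,0,0,-0.059,-0.036,0,-1,0,0,0,-0.059,-0.036,0,-1,0,0,0,-0.059,-0.036,0,-1,0,0,0,0,0,0,-1]';  python3 -c "
from h import *
togo(-.123,0,.066)"
```

```text
[0.09475832 0.00029096] cam -0.003070512786525262
t: 9.72
position: [0.4047, 0.1373, 0.2022]
ee_rot: [[0.998, -0.062, -0.0], [-0.062, -0.998, 0.0], [-0.0, -0.0, -1.0]]
contact_force: [0.6, -0.3, -1.1]
gripper_width: 0.0
t 9.72 jig xy [-0.1241  0.0018] z 0.2022 yaw in jig 0.002 shares [0.0019 0.0031 0.227 ] F [ 0.6 -0.3 -1.1] w 0.0
```

Cam at about 0.00 rad. I'll go down behind the post and approach it.

```bash
python3 -m jog '[0,0,0,0.002,0.003,0.07,-1,0,0,0,0,0,0.07,-1,0,0,0,0,0,0.06,-1,0,0,0,0,0,0.027,-1,0,0,0,0.02,0,0,-1,0,0,0,0.015,0,0,-1,0,0,0,0.01,0,0,-1,0,0,0,0.01,0,0,-1]';  python3 -c "
from h import *
togo(-.0475,0,.066)"
```

```text
t: 10.72
position: [0.441, 0.1321, 0.0662]
ee_rot: [[0.998, -0.066, 0.0], [-0.066, -0.998, -0.0], [0.0, 0.0, -1.0]]
contact_force: [-3.1, 0.6, 2.4]
gripper_width: -0.0002
t 10.72 jig xy [-0.0876 -0.0009] z 0.0662 yaw in jig -0.002 shares [ 0.0668 -0.0017  0.0004] F [-3.1  0.6  2.4] w -0.0002
```

```bash
python3 -m jog '[0,0,0,0.007,0,0,-1,0,0,0,0.007,0,0,-1,0,0,0,0.007,0,0,-1,0,0,0,0.007,0,0,-1,0,0,0,0.007,0,0,-1,0,0,0,0.007,0,0,-1,0,0,0,0.007,0,0,-1,0,0,0,0.007,0,0,-1,0,0,0,0.004,0,0,-1,0,0,0,0,0,0,-1]';  python3 -c "
from h import *
togo(-.0475,0,.066)"
```

```text
t: 11.98
position: [0.477, 0.1298, 0.0656]
ee_rot: [[0.998, -0.067, 0.001], [-0.067, -0.998, -0.0], [0.001, 0.0, -1.0]]
contact_force: [-2.0, 2.0, -0.0]
gripper_width: -0.0002
t 11.97 jig xy [-0.0515 -0.001 ] z 0.0656 yaw in jig -0.003 shares [ 0.0066 -0.0016 -0.0007] F [-2.  2. -0.] w -0.0002
```

Small steps until the force rises at the hard stop.

```bash
for i in 1; do python3 -m jog '[0,0,0,0.003,0,0,-1,0,0,0,0.003,0,0,-1,0,0,0,0,0,0,-1]'; done;  python3 -c "
from h import *
togo(-.0475,0,.066)"; python3 -m jog '[0,0,0,0.002,0,0,-1,0,0,0,0.002,0,0,-1,0,0,0,0,0,0,-1]'
```

```text
t: 12.35
position: [0.4803, 0.1295, 0.0656]
ee_rot: [[0.998, -0.067, 0.0], [-0.067, -0.998, -0.0], [0.0, 0.0, -1.0]]
contact_force: [-1.8, 1.5, 0.6]
gripper_width: 0.0002
t 12.35 jig xy [-0.0481 -0.001 ] z 0.0656 yaw in jig -0.003 shares [ 0.0011 -0.0017 -0.0006] F [-1.8  1.5  0.6] w 0.0002
t: 12.72
position: [0.4823, 0.1294, 0.0656]
ee_rot: [[0.998, -0.067, -0.001], [-0.067, -0.998, -0.0], [-0.001, 0.0, -1.0]]
contact_force: [-4.7, 2.2, 2.0]
gripper_width: 0.0003
```

```bash
python3 -m jog '[0,0,0,0.002,0,0,-1,0,0,0,0.002,0,0,-1,0,0,0,0,0,0,-1]';python3 -m jog '[0,0,0,0.002,0,0,-1,0,0,0,0,0,0,-1]'
```

```text
t: 13.1
position: [0.4824, 0.1294, 0.0655]
ee_rot: [[0.998, -0.066, -0.005], [-0.066, -0.998, -0.0], [-0.005, 0.001, -1.0]]
contact_force: [-12.3, 1.9, 9.0]
gripper_width: -0.0001
t: 13.35
position: [0.4824, 0.1294, 0.0655]
ee_rot: [[0.998, -0.066, -0.008], [-0.066, -0.998, -0.0], [-0.008, 0.001, -1.0]]
contact_force: [-16.9, 2.8, 11.5]
gripper_width: 0.0002
```

TCP stalls with rising force: the hard stop. Back off, lift, look.

```bash
python3 -m jog '[0,0,0,-0.01,0,0,-1,0,0,0,-0.025,0,0,-1,0,0,0,-0.035,0,0,-1,0,0,0,0,0,-0.06,-1,0,0,0,0,0,-0.07,-1,0,0,0,0,0,-0.07,-1,0,0,0,-0.06,0,0,-1,0,0,0,0,0,0,-1]';  python3 -c "
from h import *
togo(-.0475,0,.066)
from bench import robot
for n in ('top','side'):
    c=robot.camera(n); pickle.dump(c,open(n+'5.pkl','wb'))
t=pickle.load(open('top5.pkl','rb'))['pixels'][170:340,235:420]; s=pickle.load(open('side5.pkl','rb'))['pixels'][180:350,205:390]
cv2.imwrite('pics/a5.png',cv2.convertScaleAbs(cv2.resize(np.hstack([t,s]),None,fx=2.16,fy=2.16)[:,:,::-1],alpha=1.5))
cv2.imwrite('pics/s5.png',cv2.convertScaleAbs(cv2.resize(s[10:140],None,fx=4,fy=4,interpolation=cv2.INTER_CUBIC)[:,:,::-1],alpha=1.5))"
```

```text
t: 14.35
position: [0.4077, 0.1343, 0.1864]
ee_rot: [[0.998, -0.066, 0.002], [-0.066, -0.998, -0.0], [0.002, 0.0, -1.0]]
contact_force: [-0.2, -0.1, 0.4]
gripper_width: -0.0001
t 14.35 jig xy [-0.1209 -0.0009] z 0.1864 yaw in jig -0.002 shares [ 0.1219 -0.0018  0.2009] F [-0.2 -0.1  0.4] w -0.0001
```

View pics/a5.png

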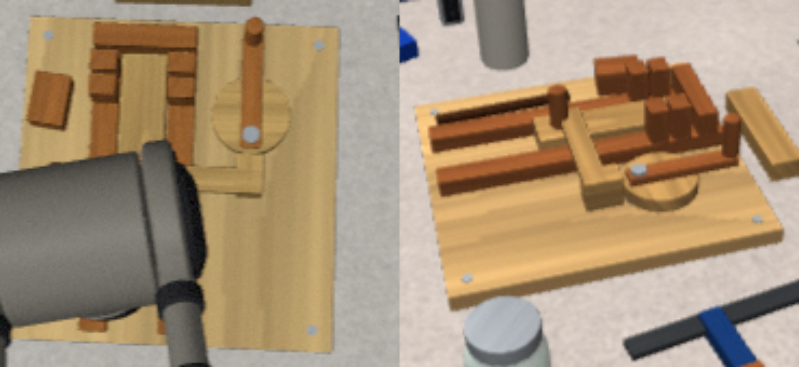

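View pics/s5.png

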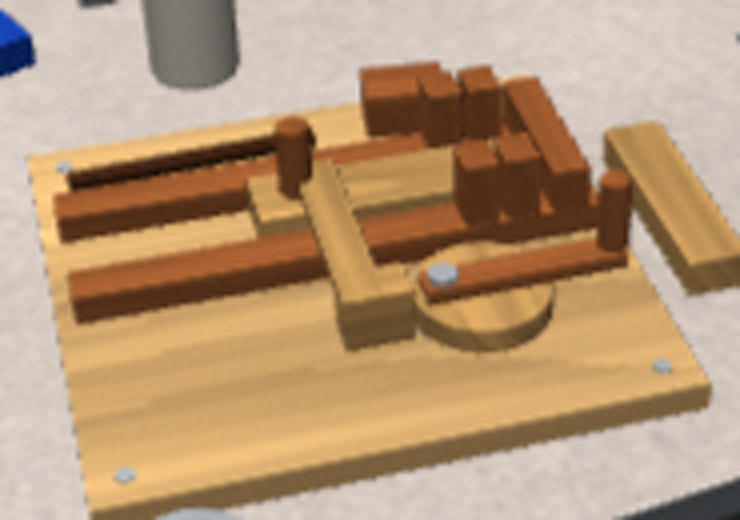

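The nose is up against the cam disc, the post top is at (292,126), and no floor gap shows between batten and stop. Check the numbers, then hand in.

```bash
python3 -c "
from h import *
s=pickle.load(open('side5.pkl','rb'));g=np.load('jig.npz')
f=lambda x,y,z:g['R'].T@(onz(s,(205+(x+.5)/4-.5,190+(y+.5)/4-.5),z)[:2]-g['o'])
p=f(292,126,.0905);print('post',p,'slide',p[0]+.08,'vs start',p-f(198,141,.0905)); d=f(615,178,.095)-f(442,272,.054);print('cam',np.arctan2(-d[1],d[0]))
from bench import robot
print(robot.sense()['contact_force'].round(1)); print(robot.finish_job())"
```

```text
post [-0.02595551  0.00055769] slide 0.054044489218848704 vs start [ 0.05216645 -0.00061685]
cam -0.0032544877949798024
[ 0.5  0.2 -0.2]
the job is handed in; nothing more can be done
None
```

I pushed the cam lever anticlockwise with the shut fingertips from about 1.87 rad to about 0.00 rad, while the slide stayed where it was. I then pushed the slide by its post until it met the hard stop, where the force rose to about 17 N forward without further motion. After that I backed off, lifted clear and handed the job in at about 14.5 s.

**Last checks:** the side camera put the slide at about 54 mm (home is 53.5 mm; the picture is good to about 2 mm) and the cam at about -0.003 rad. The contact force was about zero, and no other things looked moved.

I judged the batten against the stop by eye and by the slide being home; I did not measure it separately. No check failed or disagreed.

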